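Refit the burrs of a hand grain mill

ROBOT

A 6-joint arm with a two-finger parallel gripper is mounted at the origin on a cart in front of the work surface, level with it; the furniture and walls round the work are solid. World frame = base frame: x ahead of the robot, y to its left, z up, the work surface at z = 0. Lengths are in m, angles in rad, forces in N, time in s.
With the tool pointing down it reaches from about 0.3 to 0.875 m from the base axis. Payload 6.4 kg.
Tool frame: the origin (TCP) lies between the finger pads; the fingertips stand 25 mm ahead of it and the grasp point (between the pads) lies 6 mm ahead of it; z points along the fingers, y is the line along which they close (so a half turn about z gives the same grasp; the last joint's range is limited). The gripper opens to 88 mm and grips with 3 to 60 N. Pads are 18 mm wide; open, the fingers measure 123 mm over their backs; the gripper's body (75 mm by 187 mm) begins 45 mm behind the grasp point.
Start: joints at [-1.336, 0.181, 1.607, -0, 1.354, -0.206], TCP at [0.245, -0.52, 0.264] pointing down, gripper open.
Joint ranges: [-2.99, 2.99], [-0.89, 2.07], [0.3, 2.58], [-1.14, 4.28], [0, 2.63], [-3.12, 3.12]. Speed limits (rad/s): [2.57, 2.57, 3.01, 3.14, 3.14, 3.14].

INTERFACE

Orientations are given as a unit quaternion [x, y, z, w].
In Python, from rig import bot gives the robot as it stands.
- The arm moves only by the shell command python3 -m inch 'ROWS' [FORCE]. ROWS is JSON, a list that holds one entry, the list of rows, each a list of 7 numbers: the shift along the tool's x, y, z in m, then the turn, a rotation vector about the tool's x, y, z in rad, then the closure, from -1 (fully open) to 1 (shut). A call has 1 to 8 rows; each row shifts and turns the commanded pose from where the row before left it, along the tool's axes as they then stand; what a row does not reach is not made up. A row lasts 1/10 s, in which the tool goes at most 50 mm and 8.59 degrees, less where a joint would pass 70% of its speed; a pose out of reach is approached as far as the arm can. A call with a gripper value outside its range is refused whole. The fingers move at their own pace and stop on an object; FORCE is the grip in N (left out, the last holds). Time passes only in rows, so rows that do not move let the fingers close. It gives the time, the measured TCP pose, the force, the opening and the grip force at its end, in the units of the state.
- bot.state(): the state, without advancing time (a new reading comes with each control period).
- bot.capture(name): name is "scene" or "top"; returns a dict with "pixels" (480x640x3 uint8, blue, green, red), "fx", "fy", "cx", "cy" (pixels), "R" (3x3) and "t" (3): a world point X has camera coordinates R X + t. Camera axes: x right, y down, z forward; pixel columns grow to the right and rows downward; lengths in m; the calibration is good to about 2 mm. A picture is of the moment at which its call begins. There is no depth.
- bot.job_done(): hands the job in; it is judged then, once.
The state is a dict: "time_s": time; "q": joint angles; "joint_vel": joint speeds; "effort": joint torques, N m; "tcp_pos": TCP position; "ee_rot": TCP orientation; "force": force on the tool from outside, world axes, zero at the start; "moment": the same for the moment, N m; "grip_width": finger opening in m; "gripper_force": force on a finger pad.
Only numpy, scipy, OpenCV 4.12 (cv2) and the standard library are available. Lean on these libraries where they do the work, as an engineer would, in place of code of your own. Each camera call takes 0.05 s, during which the arm holds its last target. There are 200 camera calls.

TASK

The hand mill's burrs have been washed and stand in the small drainer: put the mill together again. Slide the fixed burr (the smaller disc, with the round hole) over the shaft and flat against the mill's face with its notch over the lug, then the larger burr with the square hole onto the square part of the shaft up against it, and last push the black knob onto the shaft's end until it bears on the burr. Leave everything else on the washer where it stands.

Things in the scene. Friction and masses are not known exactly. Their poses are not given: they have to be found in the camera images.
- mill: Hand grain mill, white cast body on a foot 150 x 120 mm, fixed to the washer. Origin: centre of the foot's underside; z up; x from the burr end (front) to the crank end, so parts are pushed on in +x. In front a neck 45 mm in diameter, 62 mm long, ends in a flat face at x = -130 mm, its level axis 165 mm up. The hopper stands at x = -32 to 72 mm, up to 293 mm high.
- mill_seat (a point): Point on the shaft axis in the plane of the mill's front face, against which the fixed burr seats. Axes as the mill's (x into the mill, along the shaft; z up). Round the shaft a spigot 20.5 mm in diameter, its last 3 mm tapered, stands 10 mm out of the face (towards -x) and carries the fixed burr.
- shaft_tip (a point): The shaft's free tip, on its axis 50 mm in front of mill_seat; axes as the mill's. From the face on, the shaft is 11 mm square for 19 mm, blends into a round of 11 mm by 29 mm, and tapers over the last 6 mm to 4 mm at the tip.
- lug (a point): Front end of the lug on top of the mill's neck, 25 mm above the shaft axis and 8 mm in front of the face: a steel key 5 mm wide and 3.5 mm high that stops the fixed burr from turning; the burr's notch goes over it. Axes as the mill's.
- shaft (a joint): Turn of the shaft with its crank about the mill's x axis (rad); at 0 the square's sides are upright and level and the crank hangs down. Turns against 0.05 N m of friction and starts up to 0.12 off 0, which the square hole's play allows.
- drainer: Steel wire drainer on a white drip tray 220 x 86 mm, fixed to the washer. Origin: underside, below one burr's place; x along its rails, as the parts face. On its middle line the burrs stand on edge about x = 0 and 55 mm (either in either place) between prongs 48 mm high, 10 mm to each side; the knob lies near x = -60 mm. Axes 44 (fixed burr), 48 (other burr) and 32 mm (knob) above the washer.
- fixed_burr: Dark steel disc, 54 mm in diameter, 12 mm thick, round hole of 24 mm, notch in the rim at the top (9 mm wide, 5 mm deep); on edge in the drainer. Origin: hole's centre in the inner face, which goes against the mill. x along the hole towards that face (disc from x = -12 mm to 0), z to the notch, up. Seated: at mill_seat, axes alike. Grasp the rim along y at centre height. 0.10 kg.
- driven_burr: Dark steel disc, 60 mm in diameter, 12 mm thick, with a square hole of 14 mm, its sides upright and level; on edge in the drainer. Origin: centre of the hole in the inner face; x along the hole towards that face (disc from x = -12 mm to 0), z up. Seated, its origin is 12 mm in front of mill_seat. Grasp the rim along y at centre height. 0.16 kg.
- knob: Black fluted knob (end cap), 32 mm in diameter, 36 mm long, blind bore 14 mm wide, 30 mm deep; lies on the drainer's rails, bore level. Origin: centre of the bore's mouth; x out of the mouth, towards the mill (knob from x = -36 mm to 0), z up. Seated, its origin is 24 mm in front of mill_seat. Pushes on, no thread. Grasp across y at half length. 0.05 kg.
- meal_bowl: White bowl 110 mm wide and 42 mm high, standing under the shaft to catch the meal; bystander. Origin: centre of its underside.
- white_tub: White lidded tub 132 x 150 x 108 mm at the back right; bystander. Origin: centre of its underside.
- empty_jar: Empty glass jar, 88 mm wide, 138 mm high, at the back left; bystander. Origin: centre of its underside.
- salt_shaker: Shaker 44 mm wide, 90 mm high, at the left; bystander. Origin: centre of its underside.
- pepper_shaker: Shaker 44 mm wide, 90 mm high, at the left; bystander. Origin: centre of its underside.
- tray_cup_a: Small cream cup standing upside down, 63 x 88 x 51 mm, at the left; bystander. Origin: centre of its underside.
- lemon: Lemon 72 x 57 x 58 mm, near the front; bystander. Origin: centre of its underside.
- dish_brush: Green dish brush 269 mm long, 62 mm high, lying at the front right; bystander. Origin: centre of its underside.
Not all that is in view belongs to the job. What is shaped like the fixed_burr but yellow is not meant.

How it is judged:
On the way, in this order (a step that is already met when the one before it is completed fails the run):
1. the fixed burr is on the shaft and on the mill's spigot, notch up (x of fixed_burr in the frame of mill_seat above -0.01 m and y of fixed_burr in the frame of mill_seat between -0.007 and 0.007 m and z of fixed_burr in the frame of mill_seat between -0.007 and 0.007 m and angle between the x axis of fixed_burr and the x axis of mill_seat, either way round below 0.25 rad and angle between the z axis of fixed_burr and the z axis of mill_seat, either way round below 0.2 rad), for 0.2 s.
2. the driven burr is on the shaft, in front of the fixed burr (all of step 1 and x of driven_burr in the frame of mill_seat above -0.032 m and y of driven_burr in the frame of mill_seat between -0.004 and 0.004 m and z of driven_burr in the frame of mill_seat between -0.004 and 0.004 m and angle between the x axis of driven_burr and the x axis of mill_seat, either way round below 0.25 rad), for 0.2 s.
3. the knob is on the end of the shaft and all three are home against each other and the mill's face (x of fixed_burr in the frame of mill_seat above -0.0035 m and y of fixed_burr in the frame of mill_seat between -0.004 and 0.004 m and z of fixed_burr in the frame of mill_seat between -0.004 and 0.004 m and angle between the x axis of each of fixed_burr, driven_burr, knob and the x axis of mill_seat, either way round below 0.12 rad and angle between the z axis of fixed_burr and the z axis of mill_seat, either way round below 0.2 rad and x of driven_burr in the frame of mill_seat above -0.0165 m and y of driven_burr in the frame of mill_seat between -0.004 and 0.004 m and z of driven_burr in the frame of mill_seat between -0.004 and 0.004 m and x of knob in the frame of mill_seat above -0.0295 m and y of knob in the frame of mill_seat between -0.004 and 0.004 m and z of knob in the frame of mill_seat between -0.004 and 0.004 m), for 0.2 s.
At the end, for the whole second after the job is handed in: The fixed burr is within 3.5 mm of the mill's face with its notch up (0.2 rad), the driven burr within 4.5 mm and the knob within 5.5 mm of their seated places along the shaft, each within 4 mm of the shaft's axis and square to it to 0.12 rad, all at rest and released (all of step 3 and linear speed of each of fixed_burr, driven_burr, knob below 0.02 m/s); the robot touches nothing.
It fails at once if a bystander (bowl, tub, jar, shakers, cup, lemon, brush) is moved by more than 30 mm (distance of any of meal_bowl, white_tub, empty_jar, salt_shaker, pepper_shaker, tray_cup_a, lemon, dish_brush from where it was at the start of the episode above 0.03 m).
It also fails if it takes over 72 s, if anything falls off the work surface, if the arm or the gripper's body presses on something with over 40 N, if the wrist force passes 120 N, or if a joint passes its speed limit or range.

## Working session

There is one attempt and no reset: what is moved stays moved. The work goes in short steps, Python scripts to look and compute and a shell command to move; the robot and the scene stay as the last step left them, time stands still between calls to the robot, and variables do not carry over. Pictures are saved under pics/ and viewed, at most 10 in all, crops included, and the job is handed in when it is done.

```bash
ls; mkdir -p pics; python3 - <<'E'
from rig import bot
import cv2,pickle
s=bot.state();print(s)
d={}
for n in("scene","top"):
    c=bot.capture(n);d[n]=c;cv2.imwrite(f"pics/{n}0.png",c["pixels"]);print(n,c["fx"],c["cx"],c["cy"],c["R"],c["t"])
pickle.dump(d,open("c0.pkl","wb"))
E
```

```text
pics
{'time_s': 0.0, 'q': array([-1.33627700e+00,  1.81543330e-01,  1.60801157e+00, -9.63111102e-06,
        1.35378160e+00, -2.06293663e-01]), 'joint_vel': array([-7.62415337e-04,  1.41721966e-03,  4.40638595e-05, -1.33474441e-03,
       -8.74715805e-04,  1.94980143e-04]), 'effort': array([-2.07256220e-03, -4.33868122e+01, -3.41853261e+01,  6.99774572e-02,
        3.86584271e-02, -1.17392906e-04]), 'tcp_pos': array([ 0.2452374 , -0.51953415,  0.26280708]), 'ee_rot': array([ 9.75808061e-01,  2.18627233e-01, -1.70061512e-05, -8.71771823e-04]), 'force': array([-0.79058383,  0.40970381,  0.16645508]), 'moment': array([-0.01308579, -0.01382438,  0.0020518 ]), 'gripper_force': 0.0, 'grip_width': 0.08855918576494724}
scene 486.3181440963776 311.68712058306517 237.21151043118832 [[-0.89271495 -0.45062061 -0.0010463 ]
 [-0.33765937  0.6704638  -0.66065456]
 [ 0.29840606 -0.58942291 -0.75068932]] [0.5321418  0.26640694 1.0272713 ]
top 599.6497314420504 326.28604722009163 237.86576365245753 [[-0.01279281 -0.9998918  -0.00726112]
 [-0.9830574   0.01390469 -0.18276984]
 [ 0.18285103  0.00479996 -0.98312891]] [0.05456538 0.58701575 1.12838324]
```

View pics/scene0.png

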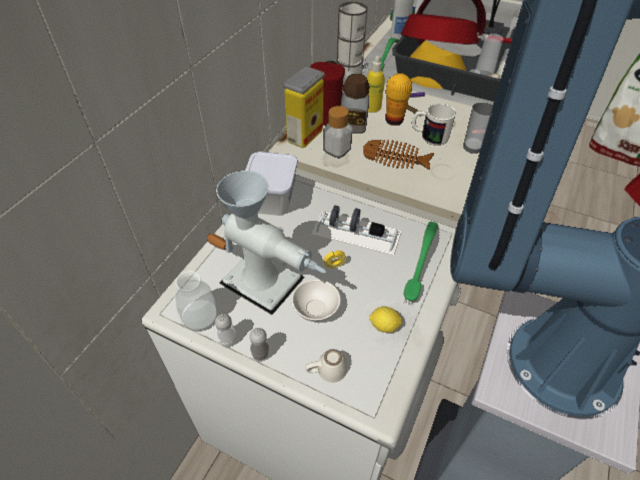

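View pics/top0.png

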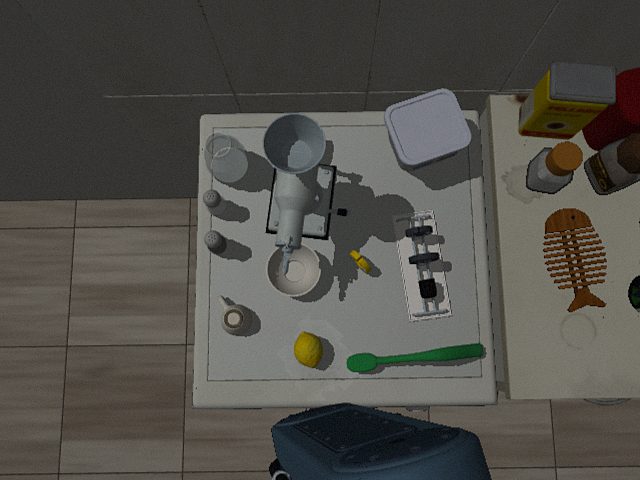

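```bash
python3 - <<'E'
import pickle,cv2,numpy as np
d=pickle.load(open("c0.pkl","rb"))
t=d["top"]["pixels"];s=d["scene"]["pixels"]
a=cv2.resize(t[200:330,380:460],None,fx=4.5,fy=4.5,interpolation=cv2.INTER_CUBIC)
b=cv2.resize(t[160:300,260:350],None,fx=4.1,fy=4.1,interpolation=cv2.INTER_CUBIC)
h=585
f=lambda i:cv2.resize(i,(395,h))
cv2.imwrite("pics/crop_top.png",np.hstack([f(a),f(b)]))
a=cv2.resize(s[195:260,305:405],(790,513//1),interpolation=cv2.INTER_CUBIC)
cv2.imwrite("pics/crop_scene.png",a)
E
```

```text
(no output)
```

View pics/crop_top.png

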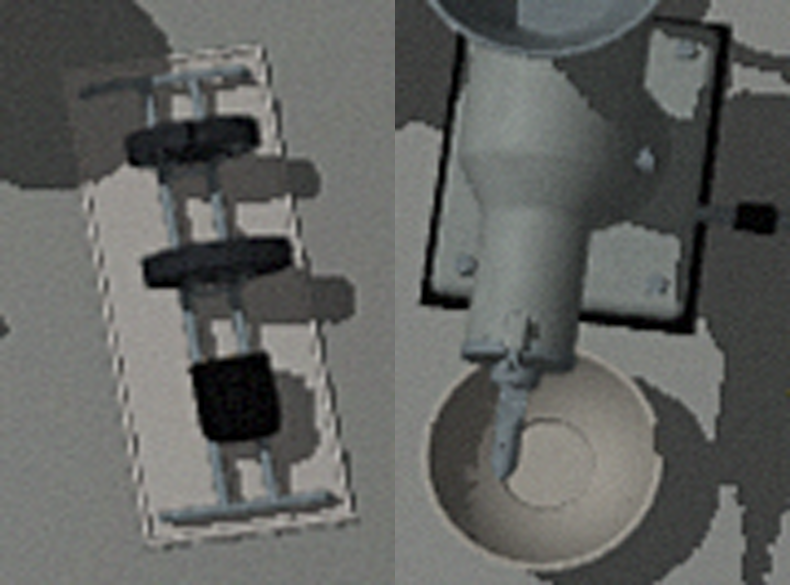

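View pics/crop_scene.png

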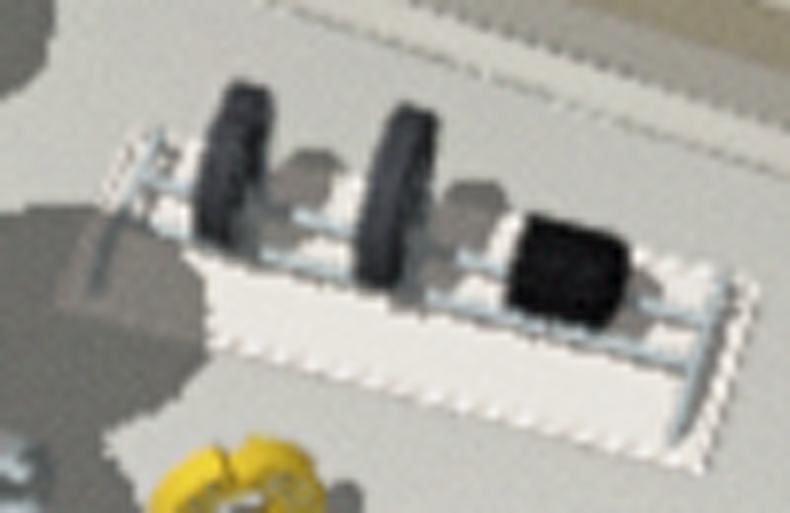

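```bash
cat > h.py <<'E'
import numpy as np,cv2
def ray(c,p):
    d=np.array([(p[0]-c["cx"])/c["fx"],(p[1]-c["cy"])/c["fy"],1.]);R=np.array(c["R"]);return -R.T@np.array(c["t"]),R.T@d
def plane(c,p,z):
    o,d=ray(c,p);return o+d*(z-o[2])/d[2]
def tri(c1,p1,c2,p2):
    o1,d1=ray(c1,p1);o2,d2=ray(c2,p2)
    s=np.linalg.lstsq(np.c_[d1,-d2],o2-o1,rcond=None)[0];a=o1+s[0]*d1;b=o2+s[1]*d2
    return (a+b)/2,np.linalg.norm(a-b)
def proj(c,X):
    v=np.array(c["R"])@X+np.array(c["t"]);return np.array([c["fx"]*v[0]/v[2]+c["cx"],c["fy"]*v[1]/v[2]+c["cy"]])
def blobs(c,box,thr,amin=30,dark=True):
    x0,y0,x1,y1=box;g=cv2.cvtColor(c["pixels"],cv2.COLOR_BGR2GRAY)[y0:y1,x0:x1]
    m=((g<thr)if dark else(g>thr)).astype(np.uint8)
    n,l,st,ce=cv2.connectedComponentsWithStats(m)
    out=[]
    for i in range(1,n):
        if st[i,4]>=amin:
            q=np.argwhere(l==i)[:,::-1].astype(np.float32)+[x0,y0]
            out.append((ce[i]+[x0,y0],st[i,4],cv2.minAreaRect(q.astype(np.float32))))
    return out
E
python3 - <<'E'
from h import *
import pickle
np.set_printoptions(precision=4,suppress=True)
d=pickle.load(open("c0.pkl","rb"));t,s=d["top"],d["scene"]
print("cams",ray(t,(0,0))[0],ray(s,(0,0))[0])
for thr in(50,70):
  B=blobs(t,(395,215,455,305),thr);S=blobs(s,(325,200,390,245),thr)
  for b in B:print("T",thr,b)
  for b in S:print("S",thr,b)
  if len(B)==3==len(S):
    B.sort(key=lambda b:b[0][1]);S.sort(key=lambda b:b[0][0])
    P=[tri(t,b[0],s,q[0]) for b,q in zip(B,S)]
    for p in P:print(p)
    v=P[0][0]-P[2][0];print("yaw",np.arctan2(v[1],v[0]))
    print([np.linalg.norm(plane(t,b[2][0],.05)-P[i][0]) for i,b in enumerate(B)])
# mill
print("tip",tri(t,(284.6,274.4),s,(322,268)))
a=plane(t,(284.6,274.4),.165);b=plane(t,(287.3,248.5),.165);print(a,b,"shaft yaw",np.arctan2(b[1]-a[1],b[0]-a[0]),np.linalg.norm(b-a))
f1=plane(t,(266,232.5),0);f2=plane(t,(327.2,239),0);print(f1,f2,np.linalg.norm(f2-f1),"foot yaw",np.arctan2(f1[1]-f2[1],f1[0]-f2[0])-np.pi/2)
g1=plane(t,(330,166),0);print(g1,"side yaw",np.arctan2(*(g1-f2)[[1,0]]))
for n,c,bx in(("pics/tipT.png",t,(255,225,320,290)),("pics/tipS.png",s,(275,225,340,290))):
  x0,y0,x1,y1=bx;cv2.imwrite(n,cv2.resize(c["pixels"][y0:y1,x0:x1],(390,390),interpolation=cv2.INTER_NEAREST))
cv2.imwrite("pics/tips.png",np.hstack([cv2.imread("pics/tipT.png"),cv2.imread("pics/tipS.png")]))
E
```

```text
cams [0.3714 0.041  1.217 ] [0.2585 0.6667 0.9477]
T 50 (array([418.2218, 231.5403]), np.int32(248), ((418.5550842285156, 231.68350219726562), (12.739089965820312, 26.531787872314453), 73.3007583618164))
T 50 (array([423.4672, 258.2239]), np.int32(259), ((423.692626953125, 257.9093322753906), (13.412607192993164, 29.22032356262207), 64.79887390136719))
T 50 (array([427.6931, 288.2673]), np.int32(303), ((427.7500305175781, 288.7500305175781), (19.807729721069336, 16.473756790161133), 78.69007110595703))
S 50 (array([376.5987, 229.2829]), np.int32(152), ((376.79412841796875, 229.3235626220703), (13.824529647827148, 11.399173736572266), 14.03624439239502))
T 70 (array([405.0959, 219.3562]), np.int32(73), ((406.47296142578125, 220.33786010742188), (7.726752281188965, 20.87866973876953), 80.53767395019531))
T 70 (array([418.5399, 232.5016]), np.int32(313), ((418.2561340332031, 230.8048858642578), (21.708152770996094, 23.426063537597656), 38.65980911254883))
T 70 (array([439.3385, 239.1846]), np.int32(65), ((438.0000305175781, 238.50003051757812), (12.521980285644531, 9.391485214233398), 6
[... 396 characters left out ...]
059631347656), (6.305926322937012, 19.645383834838867), 14.03624439239502))
S 70 (array([354.9709, 220.3592]), np.int32(103), ((354.8576965332031, 219.68846130371094), (5.700876235961914, 22.27726936340332), 15.255120277404785))
S 70 (array([376.5732, 229.372 ]), np.int32(164), ((376.5588684082031, 229.26473999023438), (14.309601783752441, 11.884244918823242), 14.03624439239502))
tip (array([0.5063, 0.1212, 0.172 ]), np.float64(0.009498199804301402))
[0.5026 0.1205 0.165 ] [0.5488 0.1157 0.165 ] shaft yaw -0.10354546197599634 0.046541544465813066
[0.6109 0.1715 0.    ] [0.5954 0.0451 0.    ] 0.1273986413004122 foot yaw -0.12168924944889059
[0.752  0.0371 0.    ] side yaw -0.05077960319540508
```

View pics/tips.png

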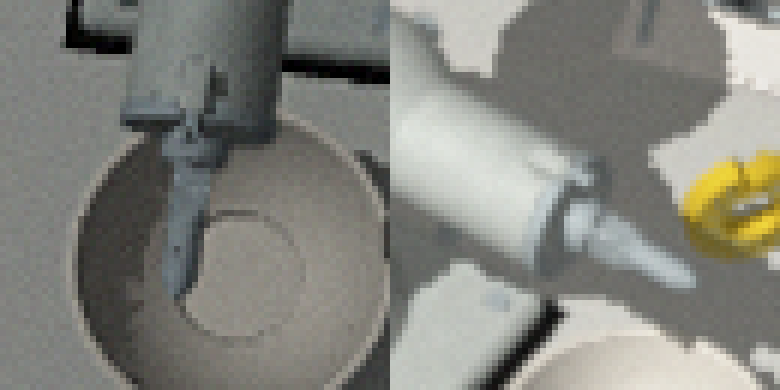

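```bash
python3 - <<'E'
from h import *
import pickle
np.set_printoptions(precision=4,suppress=True)
d=pickle.load(open("c0.pkl","rb"));t,s=d["top"],d["scene"]
print("tip",tri(t,(284.5,274.3),s,(325,272)))
yw=lambda a,b:np.arctan2(b[1]-a[1],b[0]-a[0])
P=lambda p,z:plane(t,p,z)
tip=P((284.5,274.3),.165)
e1,e2=P((275.3,245.8),.165),P((300.8,248.3),.165);fc=(e1+e2)/2
print("face",e1,e2,np.linalg.norm(e1-e2),fc,"yaw face",yw(e2,e1)-np.pi/2,"tip-face",yw(tip,fc),np.linalg.norm(fc-tip),tip)
print("tray yaws",yw(P((410,317.8),.01),P((398.2,244.4),.01)),yw(P((450.9,312.2),.01),P((434.3,213.3),.01)))
for k,(tb,sb,sthr,h) in dict(fixed=((400,222,436,243),(326,200,345,232),70,.044),driven=((404,247,446,270),(345,200,368,235),70,.048),knob=((412,275,442,303),(366,215,388,245),60,.032)).items():
  for thr in(50,55):
    b=max(blobs(t,tb,thr),key=lambda b:b[1]);q=max(blobs(s,sb,sthr),key=lambda b:b[1])
    X,e=tri(t,b[0],s,q[0]);X2=P(b[0],h+.004)
    x0,y0,x1,y1=tb;m=cv2.cvtColor(t["pixels"],cv2.COLOR_BGR2GRAY)[y0:y1,x0:x1]<thr
    p=np.argwhere(m)[:,::-1].astype(float);p-=p.mean(0);v=np.linalg.svd(p,full_matrices=False)[2][0];v*=-np.sign(v[0])
    c=b[0];print(k,thr,b[1],X,e,"plane",X2,"yaw",yw(P(c,h),P(c+10*v,h))-np.pi/2)
E
```

```text
tip (array([0.5038, 0.1211, 0.1618]), np.float64(0.0013851661218927311))
face [0.554  0.1371 0.165 ] [0.5489 0.0917 0.165 ] 0.04570155105177078 [0.5514 0.1144 0.165 ] yaw face -0.11296378054305323 tip-face -0.12887886720466293 0.049119557517827726 [0.5027 0.1207 0.165 ]
tray yaws 0.12268648343710813 0.11710999316372873
fixed 50 248 [ 0.6001 -0.1369  0.0419] 0.0004047091720346281 plane [ 0.5991 -0.1359  0.048 ] yaw 0.16365019349741372
fixed 55 264 [ 0.5998 -0.1371  0.0417] 0.00021868554796597157 plane [ 0.5985 -0.1361  0.048 ] yaw 0.1433038647022904
driven 50 259 [ 0.5458 -0.145   0.0426] 0.0009382992243134781 plane [ 0.5448 -0.1434  0.052 ] yaw 0.15800858098950155
driven 55 287 [ 0.5452 -0.1448  0.0429] 6.3357340787374e-05 plane [ 0.5438 -0.1433  0.052 ] yaw 0.16870986176516944
knob 50 303 [ 0.4878 -0.1528  0.0297] 0.00023871676101695492 plane [ 0.4873 -0.1517  0.036 ] yaw -1.4050453579834568
knob 55 309 [ 0.4877 -0.1528  0.0297] 0.0001584838584684976 plane [ 0.4872 -0.1517  0.036 ] yaw -1.3815949261027853
```

```bash
cat > go.py <<'E'
import sys,numpy as np
from scipy.spatial.transform import Rotation as R
from rig import bot
# go.py x y z yaw : remaining turn, and shift in the tool axes now and after the turn
x,y,z,w=map(float,sys.argv[1:5]);s=bot.state();r=R.from_quat(s["ee_rot"]);c,n=np.cos(w),np.sin(w)
T=R.from_matrix(np.array([[c,n,0],[n,-c,0],[0,0,-1.]]));d=np.array([x,y,z])-s["tcp_pos"]
np.set_printoptions(precision=4,suppress=True)
print("t",round(s["time_s"],2),"tcp",s["tcp_pos"],"F",s["force"],"w",s["grip_width"],"gf",s["gripper_force"])
print("turn",(r.inv()*T).as_rotvec(),"shift now",r.inv().apply(d),"after turn",T.inv().apply(d))
E
python3 go.py .599 -.1365 .2 .13
python3 -m inch '[[[0,0,0,0,0,0.1,-1],[0,0,0,0,0,0.1,-1],[0,0,0,0,0,0.11,-1]]]' 30
python3 go.py .599 -.1365 .2 .13
```

```text
t 0.1 tcp [ 0.2452 -0.5196  0.2629] F [-0.4174  0.6213  0.4686] w 0.08816665739342329 gf 0.0
turn [-0.0016 -0.0001  0.3108] shift now [ 0.4834 -0.1954  0.0634] after turn [ 0.4004 -0.334   0.0629]
time_s: 0.4
tcp_pos: [0.2453, -0.5198, 0.2632]
ee_rot: [0.998, 0.063, -0.0, -0.001]
force: [0.4, -0.2, -0.8]
grip_width: 0.088
gripper_force: 0.0
t 0.4 tcp [ 0.2453 -0.5198  0.2632] F [ 0.3983 -0.229  -0.8225] w 0.08799807429347593 gf 0.0
turn [-0.001   0.0001 -0.0034] shift now [ 0.3993 -0.3355  0.0635] after turn [ 0.4004 -0.3342  0.0632]
```

```bash
python3 -m inch '[[[0.03,-0.025,0,0,0,0,-1],[0.033,-0.028,0,0,0,0,-1],[0.033,-0.028,0,0,0,0,-1],[0.033,-0.028,0,0,0,0,-1],[0.033,-0.028,0,0,0,0,-1],[0.033,-0.028,0,0,0,0,-1],[0.033,-0.028,0,0,0,0,-1],[0.033,-0.028,0,0,0,0,-1]]]' >/dev/null
python3 -m inch '[[[0.033,-0.028,0,0,0,0,-1],[0.033,-0.028,0,0,0,0,-1],[0.033,-0.028,0.03,0,0,0,-1],[0.033,-0.028,0.03,0,0,0,-1],[0,0,0,0,0,0,-1]]]' >/dev/null
python3 go.py .599 -.1365 .05 .13
```

```text
t 1.7 tcp [ 0.5882 -0.1368  0.2012] F [-0.4139  0.0504 -1.0801] w 0.08797567148899518 gf 0.0
turn [-0.0057  0.0066  0.0054] shift now [0.0118 0.002  0.1511] after turn [0.0108 0.0011 0.1512]
```

```bash
python3 -m inch '[[[0.011,0.001,0.025,-0.003,0.003,0.003,-1],[0,0,0.025,0,0,0,-1],[0,0,0.025,0,0,0,-1],[0,0,0.025,0,0,0,-1],[0,0,0,0,0,0,-1]]]' >/dev/null
python3 go.py .599 -.1365 .05 .13
python3 - <<'E'
from rig import bot
import cv2,numpy as np
t=bot.capture("top")["pixels"][190:320,370:470];s=bot.capture("scene")["pixels"][180:260,300:400]
cv2.imwrite("pics/g1.png",np.hstack([cv2.resize(t,(400,500)),cv2.resize(s,(400,500))]))
E
```

```text
t 2.2 tcp [ 0.5971 -0.1411  0.1031] F [-0.5398  0.4148  0.2264] w 0.08822920219310625 gf 0.0
turn [-0.0006  0.0034 -0.0027] shift now [ 0.0027 -0.0043  0.0531] after turn [ 0.0025 -0.0043  0.0531]
```

View pics/g1.png

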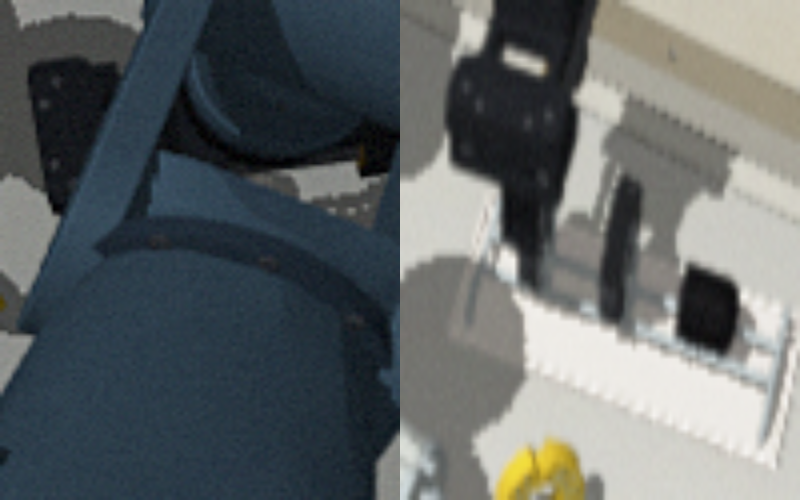

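The arm hides the top view; in the scene half the finger stands in line with the far burr (about (525,250) in the crop), clear of the near one at (620,250). Go down and grip.

```bash
python3 -m inch '[[[0.002,-0.004,0.02,0,0.003,-0.003,-1],[0,0,0.02,0,0,0,-1],[0,0,0.013,0,0,0,-1],[0,0,0,0,0,0,-1]]]' 30 >/dev/null
python3 go.py .599 -.1365 .05 .13
python3 -m inch '[[[0,0,0,0,0,0,1],[0,0,0,0,0,0,1],[0,0,0,0,0,0,1],[0,0,0,0,0,0,1],[0,0,0,0,0,0,1]]]' 30
```

```text
t 2.7 tcp [ 0.6011 -0.1375  0.0532] F [-0.7866  0.1255 -0.8091] w 0.08851386318203992 gf 0.0
turn [ 0.0022 -0.0046  0.0007] shift now [-0.002  -0.0013  0.0032] after turn [-0.002  -0.0012  0.0032]
time_s: 3.2
tcp_pos: [0.602, -0.1378, 0.0543]
ee_rot: [0.998, 0.065, 0.003, 0.002]
force: [0.8, -0.0, 3.6]
grip_width: 0.0535
gripper_force: 30.0
```

```bash
python3 -m inch '[[[0,0,-0.01,0,0,0,1],[0,0,-0.02,0,0,0,1],[0,0,-0.04,0,0,0,1],[0,0,-0.04,0,0,0,1],[0,0,-0.04,0,0,0,1],[0,0,-0.04,0,0,0,1],[0,0,-0.04,0,0,0.08,1],[0,0,0,0,0,0.08,1]]]' >/dev/null
python3 -m inch '[[[0,0,0,0,0,0.09,1],[0,0,0,0,0,0,1]]]'
python3 go.py .4817 .1231 .175 -.12
```

```text
time_s: 4.2
tcp_pos: [0.6, -0.1369, 0.2846]
ee_rot: [0.998, -0.06, 0.004, 0.001]
force: [-0.5, -0.3, -1.0]
grip_width: 0.0536
gripper_force: 30.0
t 4.2 tcp [ 0.6    -0.1369  0.2846] F [-0.4897 -0.2852 -1.0496] w 0.05361885605654276 gf 30.000079579185694
turn [ 0.0016 -0.0071  0.0001] shift now [-0.1494 -0.2441  0.1082] after turn [-0.1486 -0.244   0.1096]
```

```bash
python3 -m inch '[[[-0.02,-0.02,0,0.001,-0.004,0,1],[-0.02,-0.032,0,0,-0.003,0,1],[-0.02,-0.032,0,0,0,0,1],[-0.02,-0.032,0,0,0,0,1],[-0.02,-0.032,0,0,0,0,1],[-0.02,-0.032,0,0,0,0,1],[-0.02,-0.032,0,0,0,0,1],[-0.009,-0.032,0,0,0,0,1]]]' >/dev/null
python3 -m inch '[[[0,0,0.03,0,0,0,1],[0,0,0.03,0,0,0,1],[0,0,0.03,0,0,0,1],[0,0,0.02,0,0,0,1],[0,0,0,0,0,0,1]]]' >/dev/null
python3 go.py .4817 .1231 .175 -.12
python3 - <<'E'
from rig import bot
import cv2,numpy as np,pickle
t=bot.capture("top");s=bot.capture("scene");pickle.dump((t,s),open("c1.pkl","wb"))
t=t["pixels"][220:320,245:345];s=s["pixels"][210:310,280:380]
k=dict(interpolation=cv2.INTER_CUBIC)
cv2.imwrite("pics/g2.png",np.hstack([cv2.resize(t,(200,200)),cv2.resize(s,(600,600),**k)[:,:]]) if 0 else np.hstack([cv2.copyMakeBorder(cv2.resize(t,(200,200)),0,400,0,0,cv2.BORDER_CONSTANT),cv2.resize(s,(600,600),**k)]))
E
```

```text
t 5.5 tcp [0.4787 0.1229 0.1705] F [ 0.0182  0.6637 -0.9961] w 0.05316093252708902 gf 29.999162906315178
turn [0.0013 0.0072 0.0031] shift now [ 0.003  -0.0005 -0.0045] after turn [ 0.003  -0.0005 -0.0045]
```

View pics/g2.png

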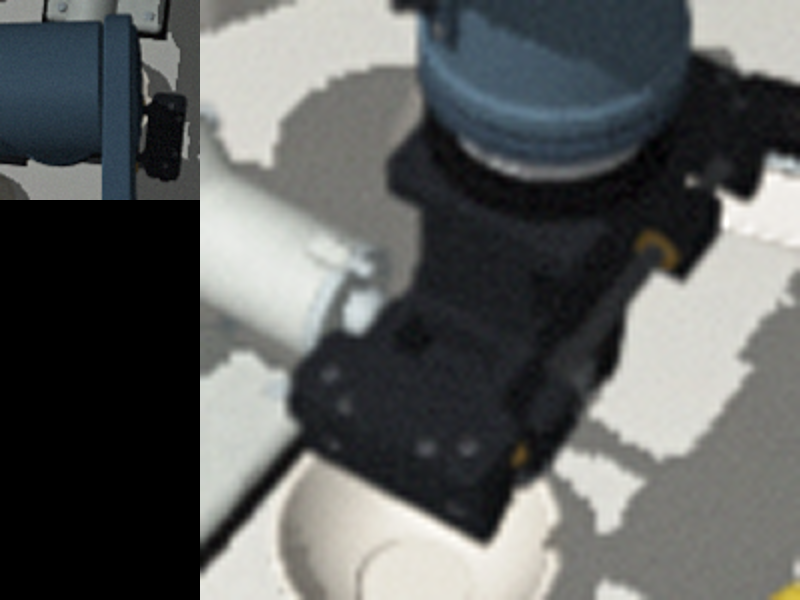

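```bash
python3 -m inch '[[[0,0,0,0,0,0,1],[0,0,0,0,0,0,1]]]' >/dev/null
python3 go.py .4817 .1231 .175 -.12
```

```text
t 5.8 tcp [0.4822 0.1229 0.175 ] F [-0.1334 -0.5641 -1.5215] w 0.053590184170385274 gf 29.99909691978246
turn [ 0.0001 -0.0022  0.0012] shift now [-0.0005 -0.0001  0.    ] after turn [-0.0005 -0.0001  0.    ]
```

```bash
python3 -m inch '[[[0.01,0,-0.0005,0,-0.002,0.001,1],[0.01,0,0,0,0,0,1],[0.01,0,0,0,0,0,1],[0.01,0,0,0,0,0,1],[0.006,0,0,0,0,0,1],[0,0,0,0,0,0,1],[0,0,0,0,0,0,1]]]' >/dev/null
python3 go.py .5462 .1153 .1756 -.12
python3 -m inch '[[[0.003,0,0,0,0,0,1],[0.003,0,0,0,0,0,1],[0.002,0,0,0,0,0,1],[0,0,0,0,0,0,1]]]' >/dev/null
python3 go.py .5462 .1153 .1756 -.12
```

```text
t 6.5 tcp [0.5267 0.1174 0.1736] F [ 0.7862 -0.926  -0.3729] w 0.053550160181227414 gf 29.999162242747843
turn [ 0.0005  0.0033 -0.0003] shift now [ 0.0196 -0.0003 -0.0021] after turn [ 0.0196 -0.0003 -0.002 ]
t 6.9 tcp [0.5351 0.1164 0.174 ] F [ 0.6663 -0.5124 -0.4773] w 0.05347815168431554 gf 29.999254276044667
turn [ 0.0004  0.0021 -0.0003] shift now [ 0.0111 -0.0002 -0.0016] after turn [ 0.0111 -0.0002 -0.0016]
```

```bash
python3 -m inch '[[[0,0,-0.001,0,0.002,0,1],[0.002,0,0,0,0,0,1],[0.002,0,0,0,0,0,1],[0,0,0,0,0,0,1]]]' >/dev/null
python3 go.py .5462 .1153 .1756 -.12
python3 -m inch '[[[0.002,0,0,0,0,0,1],[0.002,0,0,0,0,0,1],[0,0,0,0,0,0,1]]]' >/dev/null
python3 go.py .5462 .1153 .1756 -.12
```

```text
t 7.3 tcp [0.5391 0.1159 0.175 ] F [-0.1306 -0.6165 -0.4887] w 0.05333045835687083 gf 29.999183588661253
turn [ 0.0004  0.0001 -0.0003] shift now [ 0.0071 -0.0002 -0.0006] after turn [ 0.0071 -0.0002 -0.0006]
t 7.6 tcp [0.5431 0.1155 0.1749] F [-0.3053  0.5834 -0.17  ] w 0.05334686672904977 gf 29.999212694820017
turn [ 0.0004  0.0003 -0.0003] shift now [ 0.0031 -0.0002 -0.0007] after turn [ 0.0031 -0.0002 -0.0007]
```

```bash
python3 -m inch '[[[0.002,0,0,0,0,0,1],[0.002,0,0,0,0,0,1],[0,0,0,0,0,0,1]]]' >/dev/null
python3 go.py .5462 .1153 .1756 -.12
python3 -m inch '[[[0.002,0,0,0,0,0,1],[0.002,0,0,0,0,0,1],[0,0,0,0,0,0,1]]]' >/dev/null
python3 go.py .5462 .1153 .1756 -.12
```

```text
t 7.9 tcp [0.5471 0.115  0.1749] F [-0.0192 -0.1123 -1.3315] w 0.0531499815256691 gf 29.99911096645519
turn [ 0.0004  0.0002 -0.0003] shift now [-0.0009 -0.0002 -0.0007] after turn [-0.0009 -0.0002 -0.0007]
t 8.2 tcp [0.5481 0.1149 0.1742] F [-11.4269   1.1577   4.7483] w 0.05300587904205488 gf 30.009434369858354
turn [ 0.001   0.0075 -0.0001] shift now [-0.0019 -0.0002 -0.0014] after turn [-0.0019 -0.0002 -0.0014]
```

```bash
python3 -m inch '[[[0.0015,0,0,0,0,0,1],[0,0,0,0,0,0,1]]]' >/dev/null
python3 go.py .5462 .1153 .1756 -.12
python3 -m inch '[[[-0.002,0,0,0,0,0,1],[0,0,0,0,0,0,0.2],[0,0,0,0,0,0,-0.3],[0,0,0,0,0,0,-1],[0,0,0,0,0,0,-1],[0,0,0,0,0,0,-1]]]' >/dev/null
python3 go.py .5462 .1153 .1756 -.12
```

```text
t 8.4 tcp [0.5482 0.1149 0.1739] F [-16.48     0.4667   8.0554] w 0.053667349710422294 gf 30.016687531024218
turn [0.0012 0.0108 0.0001] shift now [-0.0021 -0.0001 -0.0017] after turn [-0.002  -0.0001 -0.0017]
t 9.0 tcp [0.5506 0.1145 0.1751] F [-0.3161  0.3264  0.3352] w 0.07915812510994119 gf 0.0
turn [ 0.0003 -0.0003 -0.0003] shift now [-0.0045 -0.0002 -0.0005] after turn [-0.0045 -0.0002 -0.0005]
```

```bash
python3 -m inch '[[[0,0,-0.02,0,0,0,-1],[0,0,-0.04,0,0,0,-1],[0,0,-0.04,0,0,0,-1],[0,0.03,-0.01,0,0,-0.08,-1],[0,0.03,0,0,0,-0.08,-1],[0,0.03,0,0,0,-0.09,-1],[0,0.03,0,0,0,0,-1],[0,0.03,0,0,0,0,-1]]]' >/dev/null
python3 go.py .5447 -.1445 .18 .13
```

```text
t 9.8 tcp [ 0.5545 -0.0358  0.2853] F [0.58   1.4699 0.3415] w 0.08806992959985889 gf 0.0
turn [ 0.0007 -0.0002 -0.    ] shift now [-0.0239  0.1064  0.1053] after turn [-0.0238  0.1065  0.1053]
```

```bash
python3 -m inch '[[[-0.006,0.026,0,0,0,0,-1],[-0.006,0.026,0.03,0,0,0,-1],[-0.006,0.027,0.03,0,0,0,-1],[-0.006,0.027,0.03,0,0,0,-1],[0,0,0.015,0,0,0,-1],[0,0,0,0,0,0,-1],[0,0,0,0,0,0,-1]]]' >/dev/null
python3 go.py .5447 -.1445 .054 .13
python3 - <<'E'
from rig import bot
import cv2,numpy as np,pickle
t=bot.capture("top");s=bot.capture("scene");pickle.dump((t,s),open("c2.pkl","wb"))
t=t["pixels"][220:290,255:325];s=s["pixels"][220:290,280:350]
k=dict(interpolation=cv2.INTER_CUBIC)
cv2.imwrite("pics/g3.png",np.hstack([cv2.resize(i,(400,400),**k) for i in(t,s)]))
E
```

```text
t 10.5 tcp [ 0.5448 -0.1422  0.1806] F [ 0.5607  0.4309 -0.5717] w 0.08838765341192248 gf 0.0
turn [0.0002 0.0001 0.0003] shift now [-0.0003  0.0022  0.1266] after turn [-0.0004  0.0022  0.1266]
```

View pics/g3.png

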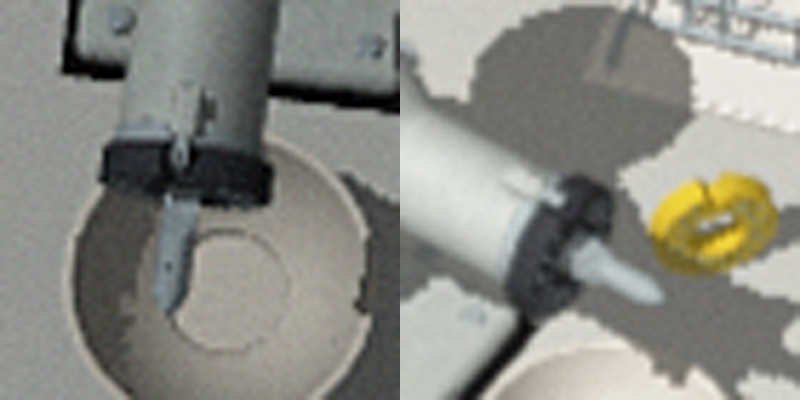

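Fixed burr sits against the face (top crop (185,175)), notch over the lug; both views agree. Now the driven burr.

```bash
python3 -m inch '[[[0,0.002,0.03,0,0,0,-1],[0,0,0.03,0,0,0,-1],[0,0,0.03,0,0,0,-1],[0,0,0.025,0,0,0,-1],[0,0,0.0115,0,0,0,-1],[0,0,0,0,0,0,-1],[0,0,0,0,0,0,-1]]]' 30 >/dev/null
python3 go.py .5447 -.1445 .054 .13
python3 -m inch '[[[0,0,0,0,0,0,1],[0,0,0,0,0,0,1],[0,0,0,0,0,0,1],[0,0,0,0,0,0,1],[0,0,0,0,0,0,1]]]' 30 >/dev/null
python3 go.py .5447 -.1445 .054 .13
```

```text
t 11.3 tcp [ 0.5456 -0.145   0.0549] F [ 0.3274 -0.2133 -0.0905] w 0.08823484300300333 gf 0.0
turn [ 0.0015 -0.0013  0.0004] shift now [-0.0009 -0.0006  0.0009] after turn [-0.0009 -0.0006  0.0009]
t 11.8 tcp [ 0.5449 -0.1452  0.054 ] F [-0.1076 -0.3959  1.6777] w 0.05941397899929184 gf 29.999955729581416
turn [ 0.0009 -0.0003 -0.0003] shift now [-0.0001 -0.0007  0.    ] after turn [-0.0001 -0.0007  0.    ]
```

```bash
python3 -m inch '[[[0,0,-0.01,0,0,0,1],[0,0,-0.02,0,0,0,1],[0,0,-0.04,0,0,0,1],[0,0,-0.04,0,0,0,1],[0,0,-0.04,0,0,0,1],[0,0,-0.04,0,0,0.08,1],[0,0,-0.036,0,0,0.08,1],[0,0,0,0,0,0.09,1]]]' >/dev/null
python3 -m inch '[[[0,0,0,0,0,0,1]]]' >/dev/null
python3 go.py .4817 .1231 .171 -.12
```

```text
t 12.7 tcp [ 0.5448 -0.1448  0.2811] F [ 0.1333  0.2509 -2.758 ] w 0.0595552345614498 gf 30.000606388784945
turn [ 0.0011 -0.0017 -0.001 ] shift now [-0.0952 -0.2585  0.1097] after turn [-0.0947 -0.2585  0.1101]
```

```bash
python3 -m inch '[[[-0.015,-0.02,0,0.001,-0.002,-0.001,1],[-0.015,-0.034,0,0,0,0,1],[-0.015,-0.034,0,0,0,0,1],[-0.015,-0.034,0,0,0,0,1],[-0.015,-0.034,0,0,0,0,1],[-0.01,-0.034,0,0,0,0,1],[-0.01,-0.034,0,0,0,0,1],[0,-0.0345,0,0,0,0,1]]]' >/dev/null
python3 -m inch '[[[0,0,0.03,0,0,0,1],[0,0,0.03,0,0,0,1],[0,0,0.03,0,0,0,1],[0,0,0.02,0,0,0,1],[0,0,0,0,0,0,1],[0,0,0,0,0,0,1],[0,0,0,0,0,0,1]]]' >/dev/null
python3 go.py .4817 .1231 .171 -.12
```

```text
t 14.2 tcp [0.4815 0.1233 0.1709] F [ 0.864   0.2755 -1.2582] w 0.0594783339270439 gf 29.999900367110968
turn [-0.0008  0.0009  0.0015] shift now [ 0.0002  0.0001 -0.0001] after turn [ 0.0002  0.0001 -0.0001]
```

```bash
python3 -m inch '[[[0.008,0,0,0,0,0.001,1],[0.008,0,0,0,0,0,1],[0.004,0,0,0,0,0,1],[0,0,0,0,0,0,1]]]' >/dev/null
python3 go.py .5344 .1168 .171 -.12
python3 -m inch '[[[0.005,0,0,0,0,0,1],[0.005,0,0,0,0,0,1],[0.005,0,0,0,0,0,1],[0,0,0,0,0,0,1]]]' >/dev/null
python3 go.py .5344 .1168 .171 -.12
```

```text
t 14.6 tcp [0.5017 0.1207 0.1701] F [-0.1014  0.0361 -1.5941] w 0.05934526297054034 gf 29.999825600534678
turn [-0.0007  0.0015 -0.0005] shift now [ 0.033  -0.0001 -0.0009] after turn [ 0.033  -0.0001 -0.0009]
t 15.0 tcp [0.5163 0.1189 0.1698] F [ 1.2968 -0.3674 -0.5514] w 0.059125716577111034 gf 29.999821158125997
turn [-0.0006  0.0017 -0.0004] shift now [ 0.0182 -0.0001 -0.0012] after turn [ 0.0182 -0.     -0.0012]
```

```bash
python3 -m inch '[[[0.002,0,-0.001,0,0.001,0,1],[0.002,0,0,0,0,0,1],[0.002,0,0,0,0,0,1],[0.002,0,0,0,0,0,1],[0,0,0,0,0,0,1]]]' >/dev/null
python3 go.py .5344 .1168 .171 -.12
python3 -m inch '[[[0.002,0,0,0,0,0,1],[0.002,0,0,0,0,0,1],[0,0,0,0,0,0,1]]]' >/dev/null
python3 go.py .5344 .1168 .171 -.12
python3 -m inch '[[[0.002,0,0,0,0,0,1],[0.001,0,0,0,0,0,1],[0,0,0,0,0,0,1]]]' >/dev/null
python3 go.py .5344 .1168 .171 -.12
```

```text
t 15.5 tcp [0.5237 0.1181 0.1707] F [ 0.2973  0.6907 -1.388 ] w 0.059176951766017415 gf 29.999775253236294
turn [-0.0005  0.0013 -0.0003] shift now [ 0.0107 -0.     -0.0003] after turn [ 0.0107 -0.     -0.0003]
t 15.8 tcp [0.5277 0.1176 0.1707] F [-0.2237 -0.2402 -1.7673] w 0.05906757830626679 gf 29.99974553938955
turn [-0.0006  0.0012 -0.0003] shift now [ 0.0067 -0.     -0.0003] after turn [ 0.0067 -0.     -0.0003]
t 16.1 tcp [0.5306 0.1173 0.1707] F [ 0.0574 -0.4405 -1.7015] w 0.059374261118310595 gf 29.999896623194218
turn [-0.0006  0.0013 -0.0002] shift now [ 0.0038  0.     -0.0003] after turn [ 0.0038  0.     -0.0003]
```

```bash
python3 -m inch '[[[0.002,0,0,0,0,0,1],[0.001,0,0,0,0,0,1],[0,0,0,0,0,0,1]]]' >/dev/null
python3 go.py .5344 .1168 .171 -.12
python3 -m inch '[[[0.002,0,0,0,0,0,1],[0.001,0,0,0,0,0,1],[0,0,0,0,0,0,1]]]' >/dev/null
python3 go.py .5344 .1168 .171 -.12
```

```text
t 16.4 tcp [0.5333 0.1169 0.1706] F [-1.4223  0.5988 -1.1718] w 0.05940903389933353 gf 30.000502676703036
turn [-0.0005  0.0019 -0.0002] shift now [ 0.0011 -0.     -0.0004] after turn [ 0.0011 -0.     -0.0004]
t 16.7 tcp [0.5336 0.1169 0.1703] F [-13.5717   0.653    7.5323] w 0.05920999265008227 gf 30.00870807096362
turn [0.0001 0.0087 0.    ] shift now [ 0.0008  0.     -0.0007] after turn [ 0.0008  0.     -0.0007]
```

```bash
python3 -m inch '[[[0.001,0,0,0,0,0,1],[0,0,0,0,0,0,1]]]' >/dev/null
python3 go.py .5344 .1168 .171 -.12
python3 -m inch '[[[-0.003,0,0,0,0,0,1],[0,0,0,0,0,0,0.2],[0,0,0,0,0,0,-0.3],[0,0,0,0,0,0,-1],[0,0,0,0,0,0,-1],[0,0,0,0,0,0,-1]]]' >/dev/null
python3 go.py .5344 .1168 .171 -.12
python3 -m inch '[[[0,0,-0.02,0,0,0,-1],[0,0,-0.04,0,0,0,-1],[0,0,-0.04,0,0,0,-1],[0,0.03,-0.01,0,0,-0.08,-1],[0,0.03,0,0,0,-0.08,-1],[0,0.03,0,0,0,-0.09,-1],[0,0.03,0,0,0,0,-1],[0,0.03,0,0,0,0,-1]]]' >/dev/null
python3 go.py .4875 -.1525 .18 .13
```

```text
t 16.9 tcp [0.5336 0.117  0.1702] F [-17.975    0.9444  10.1979] w 0.059347091964225544 gf 30.011311741545796
turn [0.0003 0.0109 0.0002] shift now [ 0.0008  0.0001 -0.0008] after turn [ 0.0008  0.0001 -0.0008]
t 17.5 tcp [0.5352 0.1167 0.1711] F [-0.1779  0.3768  0.6017] w 0.08138495792301247 gf 0.0
turn [-0.0007 -0.0002 -0.0003] shift now [-0.0008 -0.      0.0001] after turn [-0.0008 -0.      0.0001]
t 18.3 tcp [ 0.5391 -0.0339  0.2811] F [0.2129 1.351  0.1111] w 0.0878536549527565 gf 0.0
turn [-0.0002 -0.0001 -0.    ] shift now [-0.0665  0.111   0.101 ] after turn [-0.0665  0.111   0.1011]
```

```bash
python3 -m inch '[[[-0.016,0.027,0,0,0,0,-1],[-0.017,0.028,0.03,0,0,0,-1],[-0.017,0.028,0.03,0,0,0,-1],[-0.0165,0.028,0.03,0,0,0,-1],[0,0,0.011,0,0,0,-1],[0,0,0,0,0,0,-1],[0,0,0,0,0,0,-1]]]' >/dev/null
python3 go.py .4875 -.1525 .04 .13
python3 - <<'E'
from rig import bot
import cv2,numpy as np,pickle
t=bot.capture("top");s=bot.capture("scene");pickle.dump((t,s),open("c3.pkl","wb"))
t=t["pixels"][220:290,255:325];s=s["pixels"][220:290,280:350]
k=dict(interpolation=cv2.INTER_CUBIC)
cv2.imwrite("pics/g4.png",np.hstack([cv2.resize(i,(400,400),**k) for i in(t,s)]))
E
```

```text
t 19.0 tcp [ 0.4879 -0.1508  0.1804] F [-0.9545 -0.0625  0.6918] w 0.08795713077772747 gf 0.0
turn [-0.0004  0.0001  0.0002] shift now [-0.0006  0.0017  0.1404] after turn [-0.0006  0.0016  0.1404]
```

View pics/g4.png

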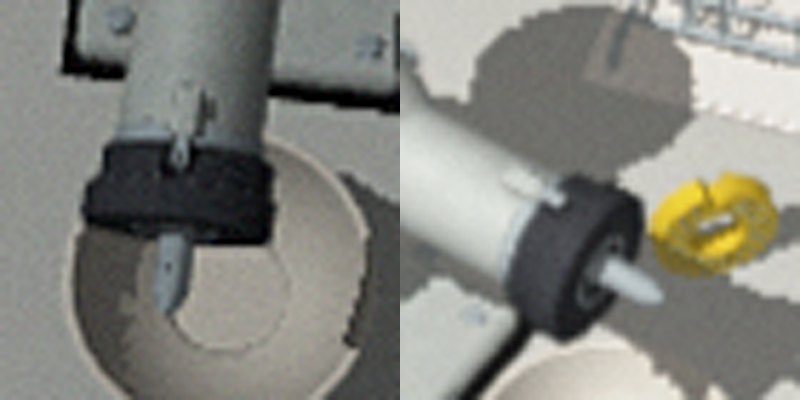

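Both burrs are home, stacked flat (top crop (180,190)); the shaft protrudes centrally. Now the knob.

```bash
python3 -m inch '[[[0,0.0015,0.03,0,0,0,-1],[0,0,0.03,0,0,0,-1],[0,0,0.03,0,0,0,-1],[0,0,0.03,0,0,0,-1],[0,0,0.02,0,0,0,-1],[0,0,0,0,0,0,-1],[0,0,0,0,0,0,-1]]]' 25 >/dev/null
python3 go.py .4875 -.1525 .04 .13
python3 -m inch '[[[0,0,0,0,0,0,1],[0,0,0,0,0,0,1],[0,0,0,0,0,0,1],[0,0,0,0,0,0,1],[0,0,0,0,0,0,1],[0,0,0,0,0,0,1],[0,0,0,0,0,0,1]]]' 25 >/dev/null
python3 go.py .4875 -.1525 .04 .13
```

```text
t 19.8 tcp [ 0.488  -0.1523  0.0406] F [ 0.5405 -0.8303 -0.0124] w 0.08821599988566638 gf 0.0
turn [-0.0001  0.0002  0.001 ] shift now [-0.0006  0.0002  0.0006] after turn [-0.0006  0.0002  0.0006]
t 20.5 tcp [ 0.487  -0.1525  0.0395] F [-0.1447 -0.5356 -0.4871] w 0.03451029829938293 gf 0.0
turn [-0.0009  0.0013 -0.0002] shift now [ 0.0005  0.0001 -0.0005] after turn [ 0.0005  0.0001 -0.0005]
```

```bash
python3 -m inch '[[[0,0,0,0,0,0,1],[0,0,0,0,0,0,1]]]' >/dev/null
python3 go.py .4875 -.1525 .04 .13
python3 -m inch '[[[0,0,-0.01,0,0,0,1],[0,0,-0.02,0,0,0,1],[0,0,-0.04,0,0,0,1],[0,0,-0.04,0,0,0,1],[0,0,-0.04,0,0,0,1],[0,0,-0.04,0,0,0.08,1],[0,0,-0.04,0,0,0.08,1],[0,0,0,0,0,0.09,1]]]' >/dev/null
python3 -m inch '[[[0,0,0,0,0,0,1]]]' >/dev/null
python3 go.py .4598 .1258 .173 -.12
```

```text
t 20.7 tcp [ 0.487  -0.1526  0.0395] F [-0.4434 -0.2363  0.0046] w 0.03154506385119933 gf 25.000030025839806
turn [-0.0007  0.0012 -0.0002] shift now [ 0.0005 -0.0001 -0.0005] after turn [ 0.0005 -0.0001 -0.0005]
t 21.6 tcp [ 0.4877 -0.1528  0.2716] F [-0.9689  0.1605 -1.1851] w 0.03144056588286348 gf 25.00072351656854
turn [ 0.0006 -0.0016 -0.0009] shift now [-0.0615 -0.2732  0.0983] after turn [-0.0611 -0.2732  0.0986]
```

```bash
python3 -m inch '[[[-0.01,-0.024,0,0,-0.002,-0.001,1],[-0.01,-0.035,0,0,0,0,1],[-0.01,-0.035,0,0,0,0,1],[-0.01,-0.036,0,0,0,0,1],[-0.01,-0.036,0,0,0,0,1],[-0.0115,-0.036,0,0,0,0,1],[0,-0.036,0,0,0,0,1],[0,-0.035,0,0,0,0,1]]]' >/dev/null
python3 -m inch '[[[0,0,0.03,0,0,0,1],[0,0,0.03,0,0,0,1],[0,0,0.03,0,0,0,1],[0,0,0.009,0,0,0,1],[0,0,0,0,0,0,1],[0,0,0,0,0,0,1],[0,0,0,0,0,0,1]]]' >/dev/null
python3 go.py .4599 .1257 .1725 -.12
```

```text
t 23.1 tcp [0.4595 0.1258 0.1725] F [0.0176 0.2854 0.07  ] w 0.03146315247161723 gf 24.99985534697771
turn [-0.001   0.0008  0.001 ] shift now [ 0.0004  0.     -0.0001] after turn [ 0.0004  0.     -0.    ]
```

```bash
python3 -m inch '[[[0.008,0,0,0,0,0.001,1],[0.008,0,0,0,0,0,1],[0.005,0,0,0,0,0,1],[0,0,0,0,0,0,1]]]' >/dev/null
python3 go.py .5105 .1196 .1725 -.12
python3 -m inch '[[[0.004,0,-0.0005,0,0,0,1],[0.004,0,0,0,0,0,1],[0.004,0,0,0,0,0,1],[0,0,0,0,0,0,1]]]' >/dev/null
python3 go.py .5105 .1196 .1725 -.12
```

```text
t 23.5 tcp [0.4803 0.1231 0.1711] F [-0.0306 -0.625  -0.479 ] w 0.031282769945641 gf 24.999918937683105
turn [-0.0006  0.0026 -0.0005] shift now [ 0.0304 -0.0002 -0.0015] after turn [ 0.0304 -0.0001 -0.0014]
t 23.9 tcp [0.4917 0.1218 0.1713] F [-0.5849  0.3254 -0.046 ] w 0.031857499192279946 gf 24.999883663840592
turn [-0.0006  0.0031 -0.0003] shift now [ 0.0189 -0.0001 -0.0012] after turn [ 0.0189 -0.0001 -0.0012]
```

```bash
python3 -m inch '[[[0.003,0,-0.0005,0,0,0,1],[0.003,0,0,0,0,0,1],[0,0,0,0,0,0,1]]]' >/dev/null
python3 go.py .5105 .1196 .1725 -.12
python3 -m inch '[[[0.003,0,0,0,0,0,1],[0.003,0,0,0,0,0,1],[0,0,0,0,0,0,1]]]' >/dev/null
python3 go.py .5105 .1196 .1725 -.12
```

```text
t 24.2 tcp [0.4976 0.1211 0.1719] F [-0.7662 -0.2115 -0.9554] w 0.03169577642121879 gf 24.999954979866743
turn [-0.0006  0.003  -0.0003] shift now [ 0.013  -0.0001 -0.0007] after turn [ 0.013  -0.0001 -0.0006]
t 24.5 tcp [0.5035 0.1204 0.1718] F [ 1.0063 -0.5652 -0.5148] w 0.031390290470072545 gf 24.999887365847826
turn [-0.0006  0.0032 -0.0004] shift now [ 0.007  -0.0001 -0.0007] after turn [ 0.007  -0.0001 -0.0007]
```

```bash
python3 -m inch '[[[0.002,0,0,0,0,0,1],[0.002,0,0,0,0,0,1],[0,0,0,0,0,0,1]]]' >/dev/null
python3 go.py .5105 .1196 .1725 -.12
python3 -m inch '[[[0.002,0,0,0,0,0,1],[0.001,0,0,0,0,0,1],[0,0,0,0,0,0,1]]]' >/dev/null
python3 go.py .5105 .1196 .1725 -.12
```

```text
t 24.8 tcp [0.5073 0.1199 0.1717] F [ 0.8137  0.6129 -1.1065] w 0.03191344667667669 gf 24.99987508635968
turn [-0.0006  0.0033 -0.0003] shift now [ 0.0032 -0.0001 -0.0008] after turn [ 0.0032 -0.0001 -0.0008]
t 25.1 tcp [0.5102 0.1196 0.1717] F [-0.06   -0.2982  0.0374] w 0.031656679310802315 gf 24.999874918721616
turn [-0.0006  0.0034 -0.0003] shift now [ 0.0003 -0.0001 -0.0008] after turn [ 0.0003 -0.0001 -0.0008]
```

```bash
python3 -m inch '[[[0.002,0,0,0,0,0,1],[0.001,0,0,0,0,0,1],[0,0,0,0,0,0,1]]]' >/dev/null
python3 go.py .5105 .1196 .1725 -.12
python3 -m inch '[[[0.0015,0,0,0,0,0,1],[0,0,0,0,0,0,1]]]' >/dev/null
python3 go.py .5105 .1196 .1725 -.12
```

```text
t 25.4 tcp [0.5106 0.1196 0.171 ] F [-9.7691  0.593   3.6145] w 0.03153267423119406 gf 25.00097233336419
turn [-0.0002  0.0098 -0.    ] shift now [-0.0001  0.     -0.0015] after turn [-0.      0.     -0.0015]
t 25.6 tcp [0.5107 0.1196 0.1709] F [-16.0153   0.8727   9.0312] w 0.0318699146016463 gf 25.001385379582644
turn [0.0001 0.0132 0.0003] shift now [-0.0002  0.0001 -0.0016] after turn [-0.0002  0.0001 -0.0016]
```

```bash
python3 -m inch '[[[-0.0025,0,0,0,0,0,1],[0,0,0,0,0,0,0.4],[0,0,0,0,0,0,0.2],[0,0,0,0,0,0,-1],[0,0,0,0,0,0,-1],[0,0,0,0,0,0,-1],[0,0,0,0,0,0,-1]]]' >/dev/null
python3 go.py .5105 .1196 .1725 -.12
python3 -m inch '[[[0,0,-0.02,0,0,0,-1],[0,0,-0.04,0,0,0,-1],[0,0,-0.04,0,0,0,-1],[0,0.03,-0.01,0,0,0,-1],[0,0.03,0,0,0,0,-1],[0,0.03,0,0,0,0,-1],[0,0.03,0,0,0,0,-1],[0,0.03,0,0,0,0,-1]]]' >/dev/null
python3 -m inch '[[[0,0.03,0,0,0,0,-1],[0,0.03,0,0,0,0,-1],[0,0.03,0,0,0,0,-1],[0,0,0,0,0,0,-1],[0,0,0,0,0,0,-1],[0,0,0,0,0,0,-1]]]' >/dev/null
python3 - <<'E'
from rig import bot
import cv2,numpy as np
t=bot.capture("top")["pixels"][220:290,255:325];s=bot.capture("scene")["pixels"][220:290,280:350]
cv2.imwrite("pics/g5.png",np.hstack([cv2.resize(i,(400,400),interpolation=cv2.INTER_CUBIC) for i in(t,s)]))
E
```

```text
t 26.3 tcp [0.5123 0.1193 0.1718] F [-0.0822  0.3052 -0.2341] w 0.06506310000221378 gf 0.0
turn [-0.0006  0.0031 -0.0003] shift now [-0.0018 -0.0001 -0.0007] after turn [-0.0018 -0.0001 -0.0007]
```

View pics/g5.png

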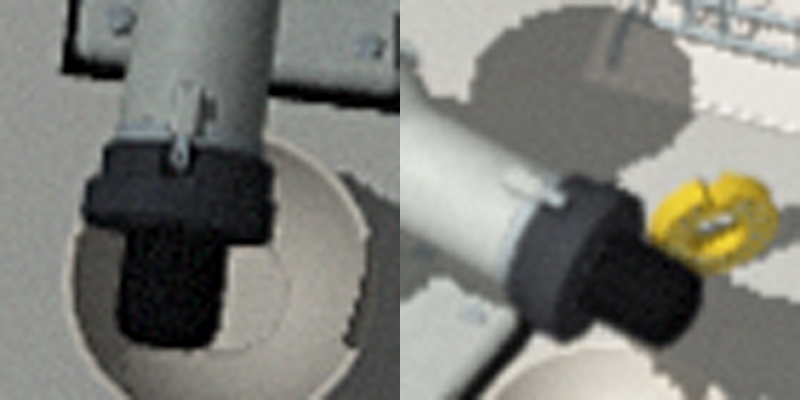

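The knob bears on the driven burr (top crop (175,280)), the stack is tight and square, and the gripper is clear.

```bash
python3 -c "
from rig import bot
print(bot.job_done())"
```

```text
the job is handed in; nothing more can be done
None
```

The mill is back together: in the last pictures both burrs sit flat against its face with the notch over the lug, and the knob bears on the outer burr. I handed the job in at about 27 s, and no verdict came back.

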